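Return the fitted silver bangles to their display pads

ROBOT

A 6-joint arm with a two-finger parallel gripper is mounted at the origin on the work surface. World frame = base frame: x ahead of the robot, y to its left, z up, the work surface at z = 0. Lengths are in m, angles in rad, forces in N, time in s.
With the tool pointing down it reaches from about 0.25 to 0.725 m from the base axis. Payload 9.7 kg.
Tool frame: the origin (TCP) lies between the finger pads; the fingertips stand 11 mm ahead of it and the grasp point (between the pads) lies 8 mm behind it; z points along the fingers, y is the line along which they close (so a half turn about z gives the same grasp; the last joint's range is limited). The gripper opens to 85 mm and grips with 20 to 120 N. Pads are 22 mm wide; open, the fingers measure 114 mm over their backs; the gripper's body (76 mm by 85 mm) begins 54 mm behind the grasp point. The pads swing forward as they close: fully open they stand 13 mm farther back than shut.
Start: joints at [1.287, 0.087, 0.176, 1.66, 0, 1.571], TCP at [0.154, 0.528, 0.204] pointing down, gripper open.
Joint ranges: [-3.13, 3.13], [-0.85, 1.81], [-1.15, 1.24], [-2.2, 2.28], [-1.44, 1.52], [-3.14, 3.14]. Speed limits (rad/s): [2.22, 2.22, 2.57, 3.14, 3.14, 3.14].

INTERFACE

Orientations are given as a rotation vector (axis times angle).
In Python, from station import status, viewer, ticket gives the robot as it stands. The module is installed in compiled form; this text tells all that it offers.
- The arm moves only by the tool arm_command, never from a script. Its argument "commands" is a list of rows, each an object of numbers: "tx", "ty", "tz": the shift along the world's x, y, z scaled (see below); "ax", "ay", "az": the turn, a rotation vector about the world's x, y, z scaled (see below). A call has 1 to 20 rows; each row shifts and turns the commanded pose from where the row before left it; what a row does not reach is not made up. The controller multiplies each number of a shift by 6 cm and each number of a turn by 0.15 rad. A row lasts 1/8 s, in which the tool goes at most 62.5 mm and 10.7 degrees, less where a joint would pass 70% of its speed; a pose out of reach is approached as far as the arm can. A call with a number of a shift or a turn outside -1 to 1 is refused whole. A call with a gripper value outside its range is refused whole. "gripper" is the opening, from 0 (shut) to 1 (fully open), set as the call begins (left out, the last holds). The fingers move at their own pace and stop on an object; "force" is the grip in N (left out, the last holds). Time passes only in rows, so rows that do not move let the fingers close. It gives the time, the measured TCP pose, the force, the opening and the grip force at its end, in the units of the state.
- status.observe(): the state, without advancing time (a new reading comes with each control period).
- viewer.camera(name): name is "scene" or "top" or "wrist"; returns (picture, depth): 400x640x3 uint8, red, green, blue; 400x640 float32, m along the optical axis (not along the pixel's ray), 0 where there is no reading.
- viewer.calibration(name): a dict with "fx", "fy", "cx", "cy" (pixels), "position" and "rotation" of the camera in the world. Camera axes: x right, y down, z forward; pixel columns grow to the right and rows downward; lengths in m; the calibration is good to about 2 mm. A picture is of the moment at which its call begins: read the wrist's pose just before it. calibration takes no time and is no camera call; for the wrist camera it gives the pose at the moment of the call.
- ticket.hand_in(): hands the job in; it is judged then, once.
The state is a dict: "time": time; "joint_pos": joint angles; "dq": joint speeds; "effort": joint torques, N m; "eef_pos": TCP position; "ee_rot": TCP orientation; "contact_force": force on the tool from outside, world axes, zero at the start; "torque": the same for the moment, N m; "width": finger opening in m; "gripper_force": force on a finger pad.
Only numpy, scipy, OpenCV 4.12 (cv2) and the standard library are available. Lean on these libraries where they do the work, as an engineer would, in place of code of your own. Each camera call takes 0.05 s, during which the arm holds its last target. There are 200 camera calls.

TASK

A customer has tried on the four silver bangles; put each one back, lying flat and centred, on the wooden display pad whose inlaid outline has its shape and size, with the oval and the square one turned to lie along their outlines. Set them down rather than dropping them, and leave the two spools of thread standing where they are.

Things in the scene. Friction and masses are not known exactly. Their poses are not given: they have to be found in the camera images.
- bangle_large_round: Loose rigid silver bangle lying flat on the bench: a plain band, circular, 66 mm outer diameter (a 24-sided hammered circle). Wall 4 mm, height 18 mm, about 0.1 kg, open in the middle. Origin: centre of its underside; z up.
- bangle_small_round: Loose rigid silver bangle lying flat on the bench: a plain band, circular, 44 mm outer diameter (child's size). Wall 4 mm, height 18 mm, about 0.1 kg, open in the middle. Origin: centre of its underside; z up.
- bangle_oval: Loose rigid silver bangle lying flat on the bench: a plain band, oval, 72 mm long by 52 mm wide outside; its x axis lies along the length, y across the width. Wall 4 mm, height 18 mm, about 0.1 kg, open in the middle. Origin: centre of its underside; z up.
- bangle_square: Loose rigid silver bangle lying flat on the bench: a plain band, square with rounded corners (radius 12 mm), 58 mm across the flats outside; its x and y axes are square to the flat sides. Wall 4 mm, height 18 mm, about 0.1 kg, open in the middle. Origin: centre of its underside; z up.
- pad_large_round: Fixed round display pad of pale wood, 100 mm diameter, 10 mm thick, with a thin black outline inlaid flat in its top: circular, 66 mm outer diameter. Origin: centre of the pad's underside, z up; the outline is centred on it.
- pad_small_round: Fixed round display pad of pale wood, 100 mm diameter, 10 mm thick, with a thin black outline inlaid flat in its top: circular, 44 mm outer diameter. Origin: centre of the pad's underside, z up; the outline is centred on it.
- pad_oval: Fixed round display pad of pale wood, 100 mm diameter, 10 mm thick, with a thin black outline inlaid flat in its top: oval, 72 mm long by 52 mm wide outside; its x axis lies along the length, y across the width. Origin: centre of the pad's underside, z up; the outline is centred on it.
- pad_square: Fixed round display pad of pale wood, 100 mm diameter, 10 mm thick, with a thin black outline inlaid flat in its top: square with rounded corners (radius 12 mm), 58 mm across the flats outside; its x and y axes are square to the flat sides. Origin: centre of the pad's underside, z up; the outline is centred on it.
- spool_left: Bystander: loose upright spool of black thread on the robot's left (+y) half of the bench, white foot 44 mm diameter, 56 mm tall, 0.08 kg. Origin: centre of its underside. To be left standing where it is.
- spool_right: Bystander: loose upright spool of black thread on the robot's right (-y) half of the bench, white foot 44 mm diameter, 56 mm tall, 0.08 kg. Origin: centre of its underside. To be left standing where it is.
Not all that is in view belongs to the job. Leave any blue or pink look-alike of the bangle_square alone.

How it is judged:
At the end, for the whole second after the job is handed in: Each bangle rests flat on its own pad (underside within 3 mm of the pad's top, tilt under 0.12 rad), centred within 10 mm of the outline, the oval and square ones turned to within 0.2 rad of it (the square may face any of its four ways, the oval either way round), all released and at rest (horizontal distance between bangle_large_round and pad_large_round below 0.01 m and z of bangle_large_round in the frame of pad_large_round between 0.007 and 0.013 m and angle between each of bangle_large_round, bangle_small_round, bangle_oval, bangle_square's own z axis and vertical below 0.12 rad and linear speed of each of bangle_large_round, bangle_small_round, bangle_oval, bangle_square below 0.02 m/s and horizontal distance between bangle_small_round and pad_small_round below 0.01 m and z of bangle_small_round in the frame of pad_small_round between 0.007 and 0.013 m and horizontal distance between bangle_oval and pad_oval below 0.01 m and z of bangle_oval in the frame of pad_oval between 0.007 and 0.013 m and horizontal distance between bangle_square and pad_square below 0.01 m and z of bangle_square in the frame of pad_square between 0.007 and 0.013 m and angle between the x axis of bangle_oval and the x axis of pad_oval, either way round below 0.2 rad and (angle between the x axis of bangle_square and the x axis of pad_square, either way round below 0.2 rad or angle between the x axis of bangle_square and the y axis of pad_square, either way round below 0.2 rad)); the robot touches nothing.
It fails at once if the left thread spool is knocked over or moved more than 20 mm (distance of spool_left from where it was at the start of the episode above 0.02 m or angle between spool_left's own z axis and vertical above 0.3 rad).
It fails at once if the right thread spool is knocked over or moved more than 20 mm (distance of spool_right from where it was at the start of the episode above 0.02 m or angle between spool_right's own z axis and vertical above 0.3 rad).
It fails at once if a bangle is dropped (falls free of the gripper faster than 0.8 m/s, about 3 cm) ((linear speed of bangle_large_round above 0.8 m/s and contact force between the fingers and bangle_large_round below 0.01 N) or (linear speed of bangle_small_round above 0.8 m/s and contact force between the fingers and bangle_small_round below 0.01 N) or (linear speed of bangle_oval above 0.8 m/s and contact force between the fingers and bangle_oval below 0.01 N) or (linear speed of bangle_square above 0.8 m/s and contact force between the fingers and bangle_square below 0.01 N)).
It also fails if it takes over 96 s, if anything falls off the work surface, if the arm or the gripper's body presses on something with over 40 N, if the wrist force passes 120 N, or if a joint passes its speed limit or range.

## Working session

There is one attempt and no reset: what is moved stays moved. The work goes in short steps, Python scripts to look and compute and a tool call to move; the robot and the scene stay as the last step left them, time stands still between calls to the robot, and variables do not carry over. Pictures are saved under pics/ and viewed, at most 14 in all, crops included, and the job is handed in when it is done.

Besides the shell and the picture viewer there is one more tool, called after "Request:" as name([rows], argument=value, ...), one row to a line, values as JSON. arm_command: Moves the arm, as the interface text tells. Its arguments: {"type":"object","properties":{"commands":{"type":"array","items":{"type":"object","properties":{"tx":{"type":"number","minimum":-1,"maximum":1},"ty":{"type":"number","minimum":-1,"maximum":1},"tz":{"type":"number","minimum":-1,"maximum":1},"ax":{"type":"number","minimum":-1,"maximum":1},"ay":{"type":"number","minimum":-1,"maximum":1},"az":{"type":"number","minimum":-1,"maximum":1}}}},"gripper":{"type":"number"},"force":{"type":"number"}},"required":["commands"]}

```bash
mkdir -p pics; ls
python3 - <<'E'
from station import status, viewer
import cv2,numpy as np
print(status.observe())
for n in ("scene","top"):
    p,d=viewer.camera(n); np.savez(n,p=p,d=d)
    cv2.imwrite(f"pics/{n}0.png",p[:,:,::-1]); print(n,viewer.calibration(n), d.min(), d.max())
E
```

```text
pics
{'time': 0.0, 'joint_pos': array([ 1.28697054e+00,  8.74944966e-02,  1.75098597e-01,  1.65981149e+00,
       -5.87554259e-07,  1.57082055e+00]), 'dq': array([ 1.42251942e-03,  1.09759601e-04, -8.30767662e-05, -1.59133629e-04,
        1.42350886e-03, -9.17177390e-04]), 'effort': array([-1.42451468e-04, -5.20386529e+01,  4.64809048e+01,  1.60941010e-02,
       -2.54491238e-05,  3.62357014e-06]), 'eef_pos': array([0.15393786, 0.5277241 , 0.20354595]), 'ee_rot': array([-4.44346974e-01, -3.10980790e+00,  2.19420616e-03]), 'contact_force': array([-1.12906218,  0.32648053, -0.17101504]), 'torque': array([0.00428627, 0.02381354, 0.01778077]), 'gripper_force': 0.0, 'width': 0.08523257320063951}
scene {'fx': 400.7016737977853, 'fy': 400.7016737977853, 'cx': 319.2136900413156, 'cy': 198.24504682589318, 'position': array([1.24569892, 0.63649354, 0.6252962 ]), 'rotation': array([-1.1639036 , -2.06390023,  1.15005066])} 0.0 3.834003
top {'fx': 428.2586214229093, 'fy': 428.2586214229093, 'cx': 320.54410050273856, 'cy': 191.0115968733997, 'position': array([0.23586857, 0.15132156, 1.30597063]), 'rotation': array([-2.11142378,  2.15486287, -0.15527468])} 0.0 2.284017
```

View pics/top0.png

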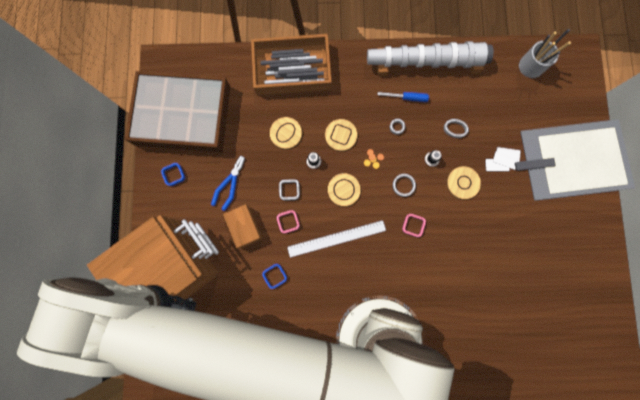

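View pics/scene0.png

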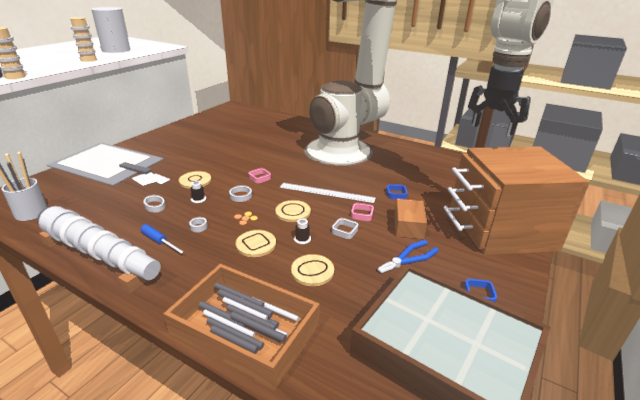

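The top view shows the pads: oval (286,132), square (341,134), large round (344,189) and small round (464,182). The silver bangles are the square (289,189), small round (398,126), oval (456,128) and large round (404,185). The spools stand at (313,160) and (433,158). The pink squares (288,222) and (414,225) and the blue ones (173,174) and (274,276) are look-alikes, to be left alone. The silver square at (289,189) is the only one that fits.

```bash
cat > h.py <<'E'
import numpy as np, cv2
from scipy.spatial.transform import Rotation as R
def rays(c,uv):
    uv=np.atleast_2d(uv).astype(float)
    d=np.c_[(uv[:,0]-c['cx'])/c['fx'],(uv[:,1]-c['cy'])/c['fy'],np.ones(len(uv))]
    return np.array(c['position']),R.from_rotvec(c['rotation']).apply(d)
def plane(c,uv,z):
    o,d=rays(c,uv); return o+d*((z-o[2])/d[:,2])[:,None]
def proj(c,P):
    q=R.from_rotvec(c['rotation']).inv().apply(np.atleast_2d(P)-c['position'])
    return np.c_[q[:,0]/q[:,2]*c['fx']+c['cx'],q[:,1]/q[:,2]*c['fy']+c['cy']]
def tri(c1,u1,c2,u2):   # midpoint of two rays, gap
    o1,d1=rays(c1,u1);o2,d2=rays(c2,u2);d1=d1[0];d2=d2[0]
    s=np.linalg.lstsq(np.c_[d1,-d2],o2-o1,rcond=None)[0]
    a,b=o1+s[0]*d1,o2+s[1]*d2
    return (a+b)/2,np.linalg.norm(a-b)
def masks(p):
    h=cv2.cvtColor(p,cv2.COLOR_RGB2HSV).astype(int)
    H,S,V=h[...,0],h[...,1],h[...,2]
    return {'silver':((S<60)&(V>90)).astype(np.uint8),'pad':((H>12)&(H<32)&(S>60)&(V>150)).astype(np.uint8)}
def blobs(m,amin):
    cs,_=cv2.findContours(m,cv2.RETR_EXTERNAL,cv2.CHAIN_APPROX_NONE)
    return [c[:,0] for c in cs if cv2.contourArea(c)>amin]
E
python3 - <<'E'
from h import *
from station import viewer
ps={n:np.load(n+'.npz')['p'] for n in('scene','top')}; cal={n:viewer.calibration(n) for n in ps}
B={n:{k:blobs(m,60) for k,m in masks(ps[n]).items()} for n in ps}
for k,z in(('pad',.01),('silver',.018)):
    for b in B['top'][k]:
        (u,v),wh,a=cv2.minAreaRect(b.astype(np.float32))
        if not(230<u<500 and 100<v<215) or max(wh)>45: continue
        P=plane(cal['top'],[[u,v]],z)[0]
        e=proj(cal['scene'],[P])[0]
        best=min(B['scene'][k],key=lambda s:np.hypot(*(cv2.minAreaRect(s.astype(np.float32))[0]-e)))
        s=cv2.minAreaRect(best.astype(np.float32))[0] if k=='silver' else cv2.fitEllipse(best)[0]
        T,g=tri(cal['top'],[[u,v]],cal['scene'],[s])
        W=plane(cal['top'],b,z)[:,:2].astype(np.float32)
        print(k,np.round([u,v]),'xy',P[:2].round(3),'size',np.round(cv2.minAreaRect(W)[1],3),'scene',np.round(e),np.round(s),'tri',T.round(3),round(g,3))
for u in((313,158),(433,157)): print('spool',plane(cal['top'],[u],.05)[0].round(3))
p=ps['top'][95:235,250:490]; cv2.imwrite('pics/crop.png',cv2.resize(p,None,fx=3.3,fy=3.3,interpolation=cv2.INTER_CUBIC)[:,:,::-1])
print(viewer.calibration('wrist'))
E
```

```text
pad [344. 189.] xy [0.447 0.095] size [0.101 0.099] scene [294. 208.] [292. 210.] tri [0.449 0.094 0.003] 0.004
pad [464. 182.] xy [ 0.461 -0.272] size [0.101 0.1  ] scene [196. 177.] [194. 179.] tri [ 0.463 -0.276  0.005] 0.004
pad [372. 162.] xy [0.528 0.007] size [0.046 0.035] scene [251. 212.] [249. 216.] tri [ 0.532  0.004 -0.001] 0.004
pad [341. 134.] xy [0.62  0.098] size [0.1 0.1] scene [257. 240.] [255. 243.] tri [0.623 0.097 0.002] 0.002
pad [285. 132.] xy [0.631 0.274] size [0.101 0.101] scene [314. 266.] [312. 270.] tri [0.634 0.273 0.002] 0.003
silver [289. 190.] xy [0.448 0.262] size [0.061 0.065] scene [346. 224.] [344. 228.] tri [0.451 0.262 0.006] 0.003
silver [404. 185.] xy [ 0.454 -0.087] size [0.07  0.068] scene [242. 190.] [240. 193.] tri [ 0.458 -0.091  0.006] 0.004
silver [238. 165.] xy [0.527 0.419] size [0.025 0.064] scene [390. 260.] [390. 266.] tri [0.53  0.421 0.005] 0.001
silver [313. 161.] xy [0.537 0.187] size [0.047 0.046] scene [304. 232.] [302. 223.] tri [0.534 0.183 0.041] 0.008
silver [433. 158.] xy [ 0.536 -0.182] size [0.044 0.054] scene [199. 193.] [196. 185.] tri [ 0.535 -0.182  0.042] 0.014
silver [456. 128.] xy [ 0.63  -0.258] size [0.074 0.058] scene [156. 199.] [154. 204.] tri [ 0.635 -0.264  0.005] 0.003
silver [396. 126.] xy [ 0.643 -0.075] size [0.047 0.048] scene [200. 221.] [198. 224.] tri [ 0.647 -0.078  0.008] 0.003
spool [0.537 0.186 0.05 ]
spool [ 0.532 -0.173  0.05 ]
{'fx': 322.07648390733567, 'fy': 322.07648390733567, 'cx': 319.2330154156809, 'cy': 204.5375766620817, 'position': array([0.08081888, 0.55005819, 0.37318182]), 'rotation': array([2.30795708, 1.73201537, 0.26464846])}
```

View pics/crop.png

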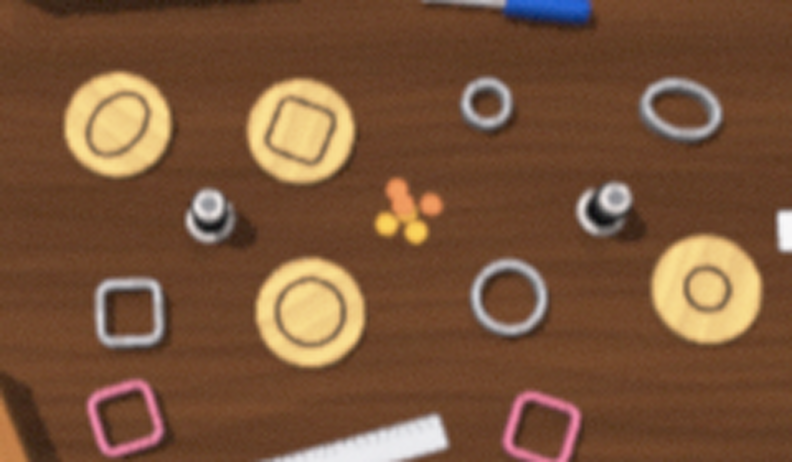

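The crop confirms the outlines and shapes, and the silver square is grey while its look-alikes are pink or blue. Now I move the wrist camera over the left half.

Request:
arm_command([
  {"ty": -0.6,"tz": 0.5},
  {"ty": -0.8,"tz": 0.3},
  {"tx": 0.6,"ty": -0.7},
  {"tx": 0.7,"ty": -0.6},
  {"tx": 0.7,"ty": -0.6},
  {"tx": 0.7,"ty": -0.6},
  {"tx": 0.7,"ty": -0.6},
  {"tx": 0.7,"ty": -0.6},
  {"tx": 0.7,"ty": -0.6},
  {"tx": 0.7,"ty": -0.6},
  {"tx": 0.7},
  {},
  {},
], gripper=1)

```text
schema error: expected keys tx, ty, tz, ax, ay, az
```

```bash
cat > snap.py <<'E'
import sys,pickle
from h import *
from station import viewer,status
n=sys.argv[1]; s=status.observe(); c=viewer.calibration('wrist'); p,d=viewer.camera('wrist')
pickle.dump((p,d,c,s),open(n+'.pkl','wb')); cv2.imwrite(f'pics/{n}.png',p[:,:,::-1])
M=R.from_rotvec(c['rotation']).as_matrix()
print('t',s['time'],'tcp',s['eef_pos'].round(4),'tool y',R.from_rotvec(s['ee_rot']).as_matrix()[:,1].round(3),'q',s['joint_pos'].round(2))
print('cam',c['position'].round(3),'right',M[:,0].round(2),'down',M[:,1].round(2))
E
python3 snap.py w1
```

```text
t 0.1 tcp [0.1539 0.5278 0.2037] tool y [ 0.28   0.96  -0.001] q [ 1.29  0.09  0.18  1.66 -0.    1.57]
cam [0.081 0.55  0.373] right [ 0.28  0.96 -0.  ] down [ 0.92 -0.27  0.3 ]
```

View pics/w1.png

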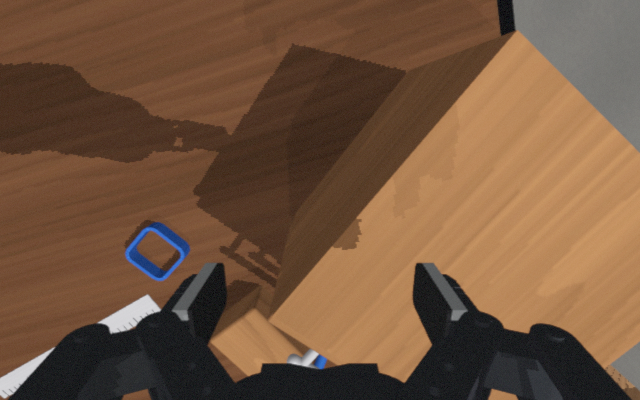

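All keys are needed. The picture shows the cabinet under the gripper, so I raise the arm first and then cross.

Request:
arm_command([
  {"tx": 0,"ty": -0.3,"tz": 0.8,"ax": 0,"ay": 0,"az": 0},
  {"tx": 0.3,"ty": -0.7,"tz": 0.2,"ax": 0,"ay": 0,"az": 0},
  {"tx": 0.7,"ty": -0.6,"tz": 0,"ax": 0,"ay": 0,"az": 0},
  {"tx": 0.7,"ty": -0.6,"tz": 0,"ax": 0,"ay": 0,"az": 0},
  {"tx": 0.7,"ty": -0.6,"tz": 0,"ax": 0,"ay": 0,"az": 0},
  {"tx": 0.7,"ty": -0.6,"tz": 0,"ax": 0,"ay": 0,"az": 0},
  {"tx": 0.7,"ty": -0.6,"tz": 0,"ax": 0,"ay": 0,"az": 0},
  {"tx": 0.7,"ty": -0.6,"tz": 0,"ax": 0,"ay": 0,"az": 0},
  {"tx": 0.7,"ty": -0.6,"tz": 0,"ax": 0,"ay": 0,"az": 0},
  {"tx": 0.7,"ty": -0.6,"tz": 0,"ax": 0,"ay": 0,"az": 0},
  {"tx": 0.7,"ty": 0,"tz": 0,"ax": 0,"ay": 0,"az": 0},
  {"tx": 0.4,"ty": 0,"tz": 0,"ax": 0,"ay": 0,"az": 0},
  {"tx": 0,"ty": 0,"tz": 0,"ax": 0,"ay": 0,"az": 0},
  {"tx": 0,"ty": 0,"tz": 0,"ax": 0,"ay": 0,"az": 0},
], gripper=1)

```text
time: 1.9
eef_pos: [0.5734, 0.1801, 0.2642]
ee_rot: [-0.444, -3.11, 0.0]
contact_force: [-0.1, 0.7, 0.9]
width: 0.0851
gripper_force: 0.0
```

```bash
python3 snap.py w2
```

```text
t 1.9 tcp [0.5734 0.1801 0.2642] tool y [ 0.28  0.96 -0.  ] q [0.3  0.25 0.48 1.8  0.   0.59]
cam [0.5   0.202 0.434] right [ 0.28  0.96 -0.  ] down [ 0.92 -0.27  0.3 ]
```

View pics/w2.png

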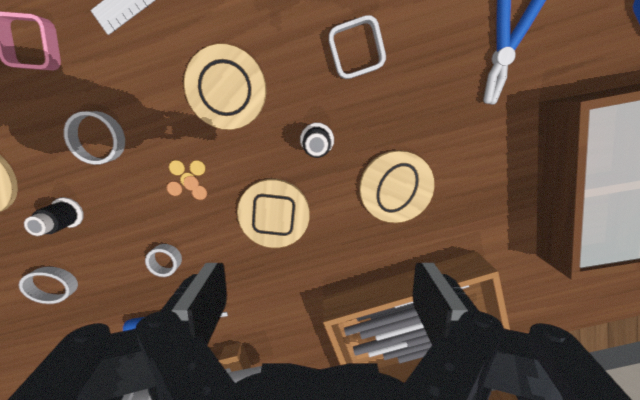

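The picture shows three pads, at (225,87), (273,214) and (398,187), all four bangles, and both spools. I take a second place further right for two-view measurement.

Request:
arm_command([
  {"tx": 0,"ty": -0.9,"tz": 0,"ax": 0,"ay": 0,"az": 0},
  {"tx": 0,"ty": -0.9,"tz": 0,"ax": 0,"ay": 0,"az": 0},
  {"tx": 0,"ty": -0.9,"tz": 0,"ax": 0,"ay": 0,"az": 0},
  {"tx": 0,"ty": -0.9,"tz": 0,"ax": 0,"ay": 0,"az": 0},
  {"tx": 0,"ty": -0.9,"tz": 0,"ax": 0,"ay": 0,"az": 0},
  {"tx": 0,"ty": 0,"tz": 0,"ax": 0,"ay": 0,"az": 0},
  {"tx": 0,"ty": 0,"tz": 0,"ax": 0,"ay": 0,"az": 0},
])

```text
time: 2.82
eef_pos: [0.5735, -0.0895, 0.2649]
ee_rot: [0.444, 3.109, 0.0]
contact_force: [-0.2, -0.2, -0.1]
width: 0.0854
gripper_force: 0.0
```

```bash
python3 snap.py w3
cat > meas.py <<'E'
import pickle,sys
from h import *
A={'pad_large':(.449,.094),'pad_small':(.463,-.274),'pad_square':(.623,.097),'pad_oval':(.634,.273),
   'b_square':(.451,.262),'b_large':(.457,-.09),'b_oval':(.634,-.262),'b_small':(.646,-.077)}
def measure(f):
    p,d,c,s=pickle.load(open(f+'.pkl','rb')); m=masks(p); out={}
    hsv=cv2.cvtColor(p,cv2.COLOR_RGB2HSV)
    for k,(x,y) in A.items():
        z=.01 if 'pad' in k else .018
        e=proj(c,[[x,y,z]])[0]
        if not(5<e[0]<635 and 5<e[1]<395): continue
        L=blobs(m['pad' if 'pad' in k else 'silver'],250)
        L=[b for b in L if b.min()>1 and b[:,0].max()<638 and b[:,1].max()<398]
        if not L: continue
        b=min(L,key=lambda b:np.hypot(*(b.mean(0)-e)))
        if np.hypot(*(b.mean(0)-e))>30: continue
        if 'pad' in k:
            mm=np.zeros(p.shape[:2],np.uint8); cv2.fillPoly(mm,[b],1); mm=cv2.erode(mm,np.ones((7,7)))
            ol=((hsv[...,2]<120)&(mm>0)).astype(np.uint8)
            o=np.concatenate(blobs(ol,20) or [b])
            W=plane(c,o,z)[:,:2]; Pw=plane(c,b,z)[:,:2]
            r=cv2.minAreaRect(W.astype(np.float32)); uv=proj(c,[[*cv2.fitEllipse(Pw.astype(np.float32)*1000)[0],0]] if 0 else [[*r[0],z]])[0]
            e2=np.array(cv2.fitEllipse((Pw*1000).astype(np.float32))[0])/1000
            ex=np.array(cv2.fitEllipse((W*1000).astype(np.float32)))if 0 else cv2.fitEllipse((W*1000).astype(np.float32))
            out[k]=dict(uv=uv,xy=np.array(r[0]),sz=r[1],ang=r[2],chk=e2,ell=ex[2])
        else:
            # outline at the top rim: outer hull cast onto z=.018, inner hole
            mm=np.zeros(p.shape[:2],np.uint8); cv2.fillPoly(mm,[b],1)
            hole=blobs(((mm>0)&(m['silver']==0)).astype(np.uint8),60)
            h=max(hole,key=cv2.contourArea) if hole else b
            W=plane(c,b,z)[:,:2]; r=cv2.minAreaRect(W.astype(np.float32))
            Wh=plane(c,h,z)[:,:2]; rh=cv2.minAreaRect(Wh.astype(np.float32))
            out[k]=dict(uv=proj(c,[[*r[0],z]])[0],xy=np.array(r[0]),sz=r[1],ang=r[2],chk=np.array(rh[0]),ell=cv2.fitEllipse((W*1000).astype(np.float32))[2])
    return out,c
if __name__=='__main__':
    fs=sys.argv[1:]; D=[measure(f) for f in fs]
    for k in A:
        for f,(o,c) in zip(fs,D):
            if k in o:
                q=o[k]; print(k,f,'xy',q['xy'].round(4),'chk',q['chk'].round(4),'sz',np.round(q['sz'],3),'ang',round(q['ang'],1),'ell',round(q['ell'],1))
        if len(D)>1 and all(k in o for o,_ in D[:2]):
            T,g=tri(D[0][1],[D[0][0][k]['uv']],D[1][1],[D[1][0][k]['uv']]); print('   tri',T.round(4),'gap',g.round(4))
E
python3 meas.py w2 w3
```

```text
t 2.825 tcp [ 0.5735 -0.0895  0.2649] tool y [0.28 0.96 0.  ] q [-0.15  0.2   0.42  1.79  0.    0.13]
cam [ 0.5   -0.067  0.434] right [0.28 0.96 0.  ] down [ 0.92 -0.27  0.3 ]
pad_large w2 xy [0.4494 0.0943] chk [0.4498 0.0949] sz [0.065 0.064] ang 27.0 ell 76.3
pad_small w3 xy [ 0.4637 -0.2744] chk [ 0.4641 -0.2729] sz [0.043 0.044] ang 40.8 ell 162.4
pad_square w2 xy [0.6242 0.0988] chk [0.6241 0.0992] sz [0.057 0.058] ang 67.2 ell 107.2
pad_square w3 xy [0.6241 0.0991] chk [0.6239 0.0989] sz [0.057 0.057] ang 67.3 ell 73.4
   tri [0.624  0.0989 0.0104] gap 0.0002
pad_oval w2 xy [0.6345 0.2728] chk [0.6345 0.2729] sz [0.051 0.07 ] ang 57.2 ell 50.9
b_square w2 xy [0.4522 0.2622] chk [0.4531 0.2611] sz [0.06  0.061] ang 1.3 ell 22.6
b_large w2 xy [ 0.4607 -0.0844] chk [ 0.4598 -0.0828] sz [0.076 0.066] ang 73.8 ell 170.7
b_large w3 xy [ 0.4594 -0.0894] chk [ 0.46   -0.0887] sz [0.067 0.066] ang 73.8 ell 135.8
   tri [ 0.4593 -0.0898  0.0103] gap 0.0012
b_oval w2 xy [ 0.634  -0.2515] chk [ 0.6332 -0.2503] sz [0.058 0.087] ang 9.8 ell 179.2
b_oval w3 xy [ 0.6333 -0.2571] chk [ 0.6333 -0.2558] sz [0.077 0.058] ang 73.7 ell 173.1
   tri [ 0.6366 -0.2613  0.0088] gap 0.0007
b_small w2 xy [ 0.6426 -0.0723] chk [ 0.6429 -0.0714] sz [0.045 0.056] ang 28.0 ell 25.1
b_small w3 xy [ 0.644  -0.0773] chk [ 0.643  -0.0771] sz [0.047 0.046] ang 30.3 ell 83.4
   tri [ 0.646  -0.0775  0.0103] gap 0.0014
```

View pics/w3.png

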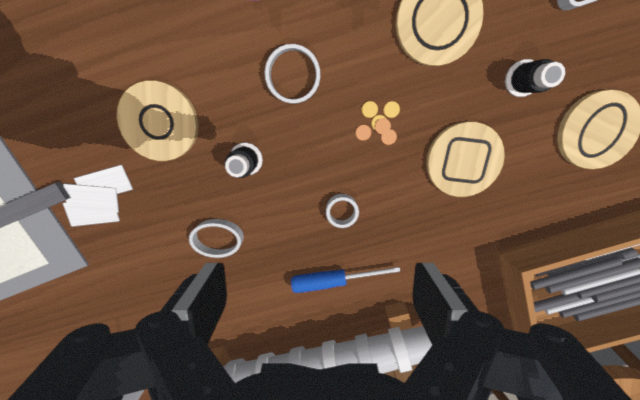

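Pads triangulate to z = 0.0104 and the ring silhouettes to mid-height (about 0.01), which fits 18 mm bands. Sizes fit as well. First the large round bangle at (0.459, -0.089).

Request:
arm_command([
  {"tx": -0.95,"ty": 0,"tz": -0.2,"ax": 0,"ay": 0,"az": 0},
  {"tx": -0.95,"ty": 0,"tz": -0.2,"ax": 0,"ay": 0,"az": 0},
  {"tx": 0,"ty": 0,"tz": -1,"ax": 0,"ay": 0,"az": 0},
  {"tx": 0,"ty": 0,"tz": -1,"ax": 0,"ay": 0,"az": 0},
  {"tx": 0,"ty": 0,"tz": -1,"ax": 0,"ay": 0,"az": 0},
  {"tx": 0,"ty": 0,"tz": -0.5,"ax": 0,"ay": 0,"az": 0},
  {"tx": 0,"ty": 0,"tz": -0.3,"ax": 0,"ay": 0,"az": 0},
  {"tx": 0,"ty": 0,"tz": 0,"ax": 0,"ay": 0,"az": 0},
], gripper=1)

```text
time: 3.88
eef_pos: [0.4597, -0.0892, 0.012]
ee_rot: [-0.442, -3.109, -0.0]
contact_force: [0.1, 0.2, 1.0]
width: 0.085
gripper_force: 0.0
```

Request:
arm_command([
  {"tx": 0,"ty": 0,"tz": -0.05,"ax": 0,"ay": 0,"az": 0},
  {"tx": 0,"ty": 0,"tz": 0,"ax": 0,"ay": 0,"az": 0},
  {"tx": 0,"ty": 0,"tz": 0,"ax": 0,"ay": 0,"az": 0},
  {"tx": 0,"ty": 0,"tz": 0,"ax": 0,"ay": 0,"az": 0},
], gripper=0, force=30)

```text
time: 4.38
eef_pos: [0.4602, -0.0901, 0.0096]
ee_rot: [0.444, 3.11, -0.0]
contact_force: [-0.1, 0.7, -0.2]
width: 0.0122
gripper_force: 0.0
```

```bash
python3 snap.py w4
```

```text
t 4.375 tcp [ 0.4602 -0.0901  0.0096] tool y [0.28 0.96 0.  ] q [-0.19 -0.09 -0.38  1.28  0.    0.09]
cam [ 0.387 -0.068  0.179] right [0.28 0.96 0.  ] down [ 0.92 -0.27  0.3 ]
```

View pics/w4.png

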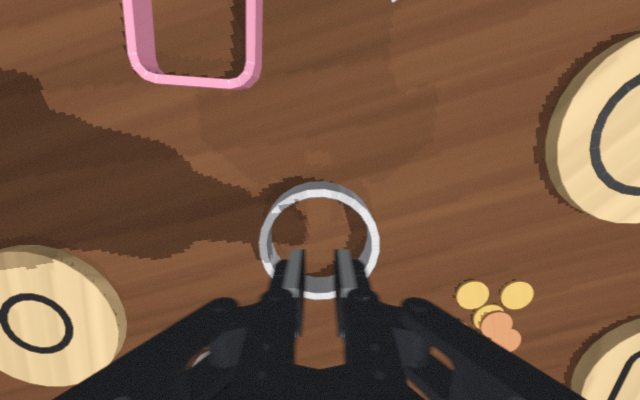

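Run:
```python
import pickle
from h import *
for f in('w4','w3'):
    p,d,c,s=pickle.load(open(f+'.pkl','rb')); t=s['eef_pos']
    print(f,s['width'],[proj(c,[t+[0,0,dz]])[0].round() for dz in(-.011,0,.008,.03)])
    pts=[(292,254),(295,265),(345,254),(345,265),(320,292),(320,188)] if f=='w4' else [(215,268),(213,275),(205,285),(424,268),(430,280)]
    for u,v in pts:
        o,r=rays(c,[(u,v)]); P=o+r[0]*d[v,u]; print((u,v),P.round(4),(P-t).round(4))
```

```text
w4 0.012243944326679515 [array([318., 235.]), array([318., 243.]), array([318., 249.]), array([318., 269.])]
(292, 254) [ 0.4471 -0.0985  0.0445] [-0.0131 -0.0085  0.0348]
(295, 265) [ 0.447  -0.0962  0.0565] [-0.0132 -0.0061  0.0469]
(345, 254) [ 0.4536 -0.0751  0.0452] [-0.0066  0.015   0.0356]
(345, 265) [ 0.4531 -0.0758  0.0562] [-0.0071  0.0143  0.0465]
(320, 292) [ 0.4875 -0.0968  0.0161] [ 0.0273 -0.0067  0.0065]
(320, 188) [ 0.387  -0.068   0.1791] [-0.0732  0.0221  0.1695]
w3 0.08536813512601993 [array([318., 236.]), array([318., 243.]), array([318., 249.]), array([318., 269.])]
(215, 268) [ 0.5512 -0.1276  0.3139] [-0.0223 -0.0381  0.049 ]
(213, 275) [ 0.5517 -0.127   0.319 ] [-0.0218 -0.0375  0.0541]
(205, 285) [ 0.5515 -0.1275  0.3267] [-0.0221 -0.0381  0.0618]
(424, 268) [ 0.5755 -0.0437  0.3142] [0.0019 0.0457 0.0493]
(430, 280) [ 0.5754 -0.0443  0.3236] [0.0019 0.0452 0.0587]
```

The depth picture shows the fingertips about 34 mm behind the reported TCP when nearly shut and 49 mm when open, not 11 mm ahead. They therefore closed above the ring, whose top is at 0.018, and didn't touch it. I'll use the measured offset: reopen, go lower while watching the force, then close.

Request:
arm_command([
  {"tx": 0,"ty": 0,"tz": 0,"ax": 0,"ay": 0,"az": 0},
  {"tx": 0,"ty": 0,"tz": 0,"ax": 0,"ay": 0,"az": 0},
  {"tx": 0,"ty": 0,"tz": 0,"ax": 0,"ay": 0,"az": 0},
  {"tx": 0,"ty": 0,"tz": 0,"ax": 0,"ay": 0,"az": 0},
  {"tx": 0,"ty": 0,"tz": -0.3,"ax": 0,"ay": 0,"az": 0},
  {"tx": 0,"ty": 0,"tz": -0.2,"ax": 0,"ay": 0,"az": 0},
  {"tx": 0,"ty": 0,"tz": -0.2,"ax": 0,"ay": 0,"az": 0},
  {"tx": 0,"ty": 0,"tz": 0,"ax": 0,"ay": 0,"az": 0},
], gripper=1)

```text
time: 5.42
eef_pos: [0.4591, -0.0898, -0.0341]
ee_rot: [-0.444, -3.108, -0.0]
contact_force: [-0.9, 0.5, 0.4]
width: 0.0855
gripper_force: 0.0
```

```bash
python3 snap.py w5
python3 - <<'E'
import pickle
from h import *
p,d,c,s=pickle.load(open('w5.pkl','rb')); t=s['eef_pos']; print(s['width'])
for u,v in [(215,268),(213,275),(424,268),(430,280)]:
        o,r=rays(c,[(u,v)]); P=o+r[0]*d[v,u]; print((u,v),P.round(4),(P-t).round(4))
E
```

```text
t 5.425 tcp [ 0.4591 -0.0898 -0.0341] tool y [ 0.28  0.96 -0.  ] q [-0.19 -0.06 -0.44  1.2   0.    0.09]
cam [ 0.386 -0.068  0.136] right [ 0.28  0.96 -0.  ] down [ 0.92 -0.27  0.3 ]
0.08548995144028756
(215, 268) [ 0.437  -0.1281  0.0147] [-0.0221 -0.0382  0.0488]
(213, 275) [ 0.4368 -0.1266  0.0216] [-0.0223 -0.0367  0.0557]
(424, 268) [ 0.4614 -0.044   0.0148] [0.0023 0.0458 0.0489]
(430, 280) [ 0.4608 -0.0448  0.0251] [0.0017 0.0451 0.0592]
```

View pics/w5.png

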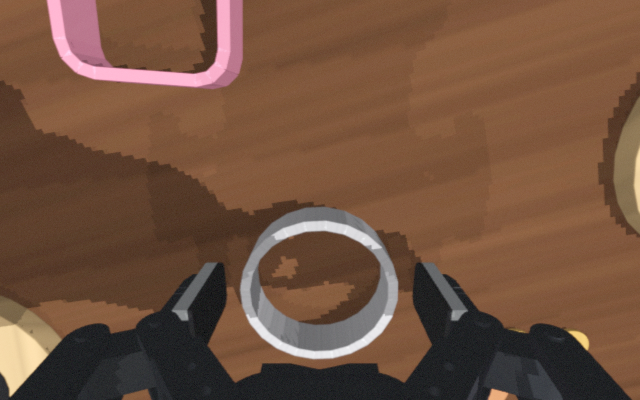

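The fingers straddle the ring at rows 270–350, with open tips at z = 0.015. Close now.

Request:
arm_command([
  {"tx": 0,"ty": 0,"tz": 0,"ax": 0,"ay": 0,"az": 0},
  {"tx": 0,"ty": 0,"tz": 0,"ax": 0,"ay": 0,"az": 0},
  {"tx": 0,"ty": 0,"tz": 0,"ax": 0,"ay": 0,"az": 0},
], gripper=0, force=30)

```text
time: 5.85
eef_pos: [0.4605, -0.0901, -0.0319]
ee_rot: [0.444, 3.109, -0.0]
contact_force: [-1.1, 0.2, 6.3]
width: 0.0647
gripper_force: 33.9
```

Request:
arm_command([
  {"tx": 0,"ty": 0,"tz": 0.2,"ax": 0,"ay": 0,"az": 0},
  {"tx": 0,"ty": 0,"tz": 0.5,"ax": 0,"ay": 0,"az": 0},
  {"tx": -0.04,"ty": 0.4,"tz": 0,"ax": 0,"ay": 0,"az": 0},
  {"tx": -0.04,"ty": 0.75,"tz": 0,"ax": 0,"ay": 0,"az": 0},
  {"tx": -0.04,"ty": 0.75,"tz": 0,"ax": 0,"ay": 0,"az": 0},
  {"tx": -0.04,"ty": 0.75,"tz": 0,"ax": 0,"ay": 0,"az": 0},
  {"tx": 0,"ty": 0.4,"tz": 0,"ax": 0,"ay": 0,"az": 0},
  {"tx": 0,"ty": 0,"tz": 0,"ax": 0,"ay": 0,"az": 0},
])

```text
time: 6.85
eef_pos: [0.4505, 0.0943, 0.0099]
ee_rot: [0.44, 3.11, 0.0]
contact_force: [-0.6, -0.3, -1.4]
width: 0.0644
gripper_force: 33.7
```

```bash
python3 snap.py w6
```

```text
t 6.85 tcp [0.4505 0.0943 0.0099] tool y [0.277 0.961 0.   ] q [ 0.21 -0.11 -0.4   1.29  0.    0.49]
cam [0.377 0.116 0.179] right [0.28 0.96 0.  ] down [ 0.92 -0.26  0.3 ]
```

View pics/w6.png

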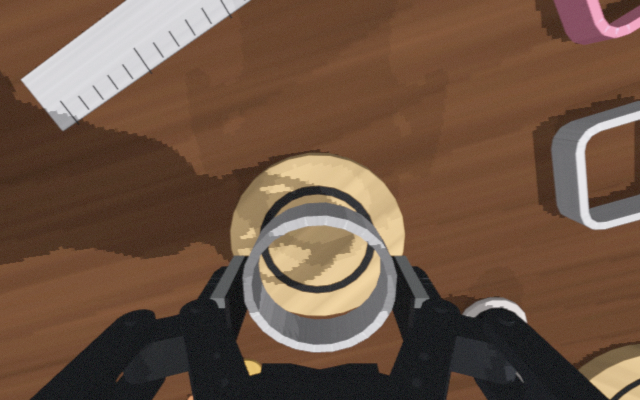

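The ring sits level in the fingers above the pad, with the outline below it at (318,240). Lower it.

Request:
arm_command([
  {"tx": 0,"ty": 0,"tz": -0.3,"ax": 0,"ay": 0,"az": 0},
  {"tx": 0,"ty": 0,"tz": -0.12,"ax": 0,"ay": 0,"az": 0},
  {"tx": 0,"ty": 0,"tz": -0.08,"ax": 0,"ay": 0,"az": 0},
  {"tx": 0,"ty": 0,"tz": 0,"ax": 0,"ay": 0,"az": 0},
])

```text
time: 7.4
eef_pos: [0.4503, 0.0926, -0.0211]
ee_rot: [-0.445, -3.109, 0.0]
contact_force: [0.1, 0.5, -1.7]
width: 0.0646
gripper_force: 33.7
```

Request:
arm_command([
  {"tx": 0,"ty": 0.02,"tz": -0.02,"ax": 0,"ay": 0,"az": 0},
  {"tx": 0,"ty": 0,"tz": 0,"ax": 0,"ay": 0,"az": 0},
])

```text
time: 7.65
eef_pos: [0.4505, 0.0943, -0.0218]
ee_rot: [0.444, 3.11, 0.0]
contact_force: [0.2, 0.4, -1.4]
width: 0.0646
gripper_force: 33.7
```

Request:
arm_command([
  {"tx": 0,"ty": 0,"tz": -0.03,"ax": 0,"ay": 0,"az": 0},
  {"tx": 0,"ty": 0,"tz": -0.02,"ax": 0,"ay": 0,"az": 0},
  {"tx": 0,"ty": 0,"tz": 0,"ax": 0,"ay": 0,"az": 0},
])

```text
time: 8.02
eef_pos: [0.4507, 0.0943, -0.022]
ee_rot: [0.444, 3.109, 0.001]
contact_force: [-12.9, -3.4, 28.6]
width: 0.0646
gripper_force: 36.6
```

Request:
arm_command([
  {"tx": 0,"ty": 0,"tz": 0.045,"ax": 0,"ay": 0,"az": 0},
  {"tx": 0,"ty": 0,"tz": 0,"ax": 0,"ay": 0,"az": 0},
])

```text
time: 8.28
eef_pos: [0.4507, 0.0943, -0.0219]
ee_rot: [0.444, 3.109, 0.0]
contact_force: [-2.1, -0.4, 7.8]
width: 0.0648
gripper_force: 34.6
```

Request:
arm_command([
  {"tx": 0,"ty": 0,"tz": 0,"ax": 0,"ay": 0,"az": 0},
  {"tx": 0,"ty": 0,"tz": 0,"ax": 0,"ay": 0,"az": 0},
  {"tx": 0,"ty": 0,"tz": 0.5,"ax": 0,"ay": 0,"az": 0},
  {"tx": 0,"ty": 0,"tz": 1,"ax": 0,"ay": 0,"az": 0},
  {"tx": 0,"ty": 0,"tz": 1,"ax": 0,"ay": 0,"az": 0},
  {"tx": 0.3,"ty": 0.5,"tz": 0,"ax": 0,"ay": 0,"az": 0},
  {"tx": 0,"ty": 0.9,"tz": 0,"ax": 0,"ay": 0,"az": 0},
  {"tx": 0,"ty": 0.9,"tz": 0,"ax": 0,"ay": 0,"az": 0},
  {"tx": 0,"ty": 0.3,"tz": 0,"ax": 0,"ay": 0,"az": 0},
  {"tx": 0,"ty": 0,"tz": 0,"ax": 0,"ay": 0,"az": 0},
  {"tx": 0,"ty": 0,"tz": 0,"ax": 0,"ay": 0,"az": 0},
], gripper=1)

```text
time: 9.65
eef_pos: [0.4684, 0.2492, 0.1277]
ee_rot: [-0.445, -3.11, 0.001]
contact_force: [-0.2, 0.0, -0.7]
width: 0.0858
gripper_force: 0.0
```

```bash
python3 snap.py w7; sed -i "s/'b_large':(.457,-.09)/'b_large':(.45,.095)/" meas.py; python3 meas.py w7
```

```text
t 9.65 tcp [0.4684 0.2492 0.1277] tool y [ 0.281  0.96  -0.001] q [ 0.49  0.03 -0.04  1.51 -0.    0.77]
cam [0.395 0.271 0.297] right [ 0.28  0.96 -0.  ] down [ 0.92 -0.27  0.3 ]
pad_large w7 xy [0.4512 0.0923] chk [0.45   0.0951] sz [0.036 0.071] ang 64.0 ell 28.0
pad_square w7 xy [0.6247 0.1001] chk [0.6233 0.1054] sz [0.047 0.049] ang 67.4 ell 102.7
pad_oval w7 xy [0.635  0.2728] chk [0.634  0.2706] sz [0.051 0.071] ang 46.1 ell 50.4
b_square w7 xy [0.4516 0.2625] chk [0.4501 0.2632] sz [0.06  0.059] ang 1.7 ell 87.5
b_large w7 xy [0.4503 0.0935] chk [0.4491 0.0956] sz [0.068 0.078] ang 16.4 ell 16.5
```

View pics/w7.png

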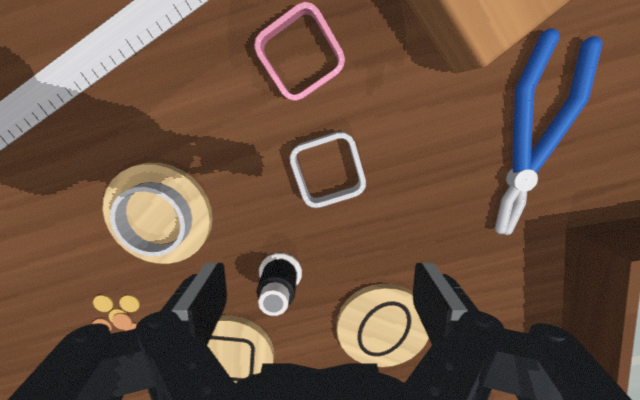

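The large bangle sits centred on its pad at (155,215). The silver square is at (327,170), between the pink look-alike at (300,50) and the spool at (275,285). I align with its flats (turn +0.31 rad) and descend.

Request:
arm_command([
  {"tx": -0.27,"ty": 0.22,"tz": 0,"ax": 0,"ay": 0,"az": 1},
  {"tx": 0,"ty": 0,"tz": -0.6,"ax": 0,"ay": 0,"az": 1},
  {"tx": 0,"ty": 0,"tz": -0.9,"ax": 0,"ay": 0,"az": 0.07},
  {"tx": 0,"ty": 0,"tz": -0.7,"ax": 0,"ay": 0,"az": 0},
  {"tx": 0,"ty": 0,"tz": -0.4,"ax": 0,"ay": 0,"az": 0},
  {"tx": 0,"ty": 0,"tz": 0,"ax": 0,"ay": 0,"az": 0},
  {"tx": 0,"ty": 0,"tz": 0,"ax": 0,"ay": 0,"az": 0},
])

```text
time: 10.58
eef_pos: [0.453, 0.2632, -0.0268]
ee_rot: [-0.04, 3.14, 0.001]
contact_force: [0.7, 1.2, 0.6]
width: 0.0852
gripper_force: 0.0
```

Request:
arm_command([
  {"tx": 0,"ty": 0,"tz": 0,"ax": 0,"ay": 0,"az": 0},
  {"tx": 0,"ty": 0,"tz": 0,"ax": 0,"ay": 0,"az": 0},
  {"tx": 0,"ty": 0,"tz": 0,"ax": 0,"ay": 0,"az": 0},
  {"tx": 0,"ty": 0,"tz": 0,"ax": 0,"ay": 0,"az": 0},
], gripper=0)

```text
time: 11.08
eef_pos: [0.453, 0.2636, -0.0268]
ee_rot: [-0.042, 3.139, 0.001]
contact_force: [-1.4, -1.9, 7.4]
width: 0.0573
gripper_force: 31.8
```

```bash
python3 snap.py w8
```

```text
t 11.075 tcp [ 0.453   0.2636 -0.0268] tool y [-0.027  1.     0.001] q [ 0.53  0.06 -0.3   1.21 -0.    0.5 ]
cam [0.376 0.262 0.143] right [-0.03  1.    0.  ] down [0.95 0.03 0.3 ]
```

View pics/w8.png

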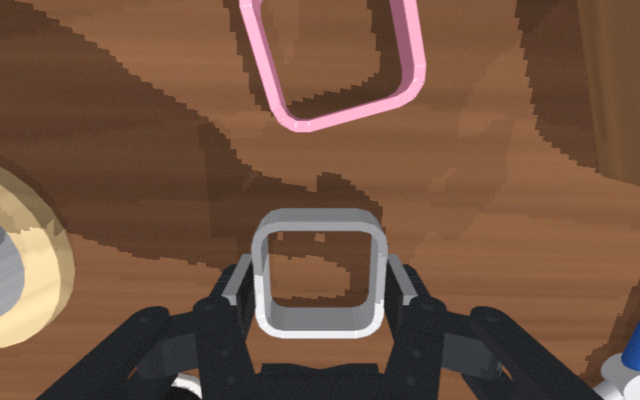

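The gripper holds the square flush on its flats: the band shows at (255–387, 210–337), with the pads on its left and right sides. I lift it well over the spool height, turn -0.42 rad and carry it to the square pad.

Request:
arm_command([
  {"tx": 0,"ty": 0,"tz": 0.5,"ax": 0,"ay": 0,"az": 0},
  {"tx": 0,"ty": 0,"tz": 1,"ax": 0,"ay": 0,"az": 0},
  {"tx": 0.3,"ty": -0.28,"tz": 0,"ax": 0,"ay": 0,"az": -0.7},
  {"tx": 0.7,"ty": -0.68,"tz": 0,"ax": 0,"ay": 0,"az": -0.7},
  {"tx": 0.7,"ty": -0.68,"tz": 0,"ax": 0,"ay": 0,"az": -0.7},
  {"tx": 0.7,"ty": -0.68,"tz": 0,"ax": 0,"ay": 0,"az": -0.72},
  {"tx": 0.45,"ty": -0.43,"tz": 0,"ax": 0,"ay": 0,"az": 0},
  {"tx": 0,"ty": 0,"tz": 0,"ax": 0,"ay": 0,"az": 0},
  {"tx": 0,"ty": 0,"tz": -0.5,"ax": 0,"ay": 0,"az": 0},
  {"tx": 0,"ty": 0,"tz": -0.5,"ax": 0,"ay": 0,"az": 0},
  {"tx": 0,"ty": 0,"tz": 0,"ax": 0,"ay": 0,"az": 0},
])

```text
time: 12.5
eef_pos: [0.621, 0.0988, -0.0004]
ee_rot: [-0.616, -3.076, 0.002]
contact_force: [-0.6, -0.2, 0.4]
width: 0.0571
gripper_force: 33.4
```

```bash
python3 snap.py w9
```

```text
t 12.5 tcp [ 6.21e-01  9.88e-02 -4.00e-04] tool y [ 0.385  0.923 -0.002] q [0.16 0.29 0.02 1.3  0.   0.55]
cam [0.551 0.129 0.169] right [ 0.38  0.92 -0.  ] down [ 0.88 -0.37  0.3 ]
```

View pics/w9.png

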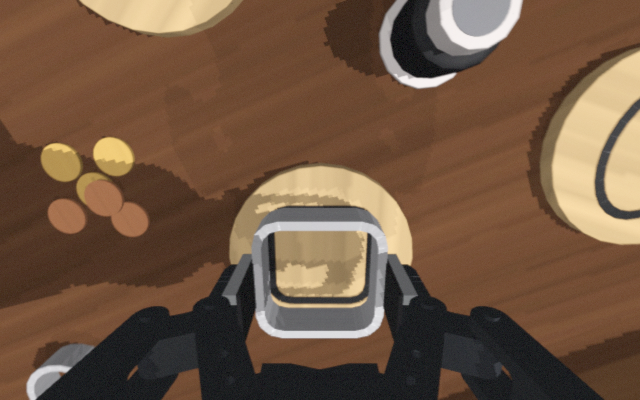

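The square is above its pad with its sides parallel to the outline, 3 mm short in x. I correct that and lower.

Request:
arm_command([
  {"tx": 0.05,"ty": 0,"tz": -0.1,"ax": 0,"ay": 0,"az": 0},
  {"tx": 0,"ty": 0,"tz": -0.11,"ax": 0,"ay": 0,"az": 0},
  {"tx": 0,"ty": 0,"tz": -0.05,"ax": 0,"ay": 0,"az": 0},
  {"tx": 0,"ty": 0,"tz": 0,"ax": 0,"ay": 0,"az": 0},
])

```text
time: 13.05
eef_pos: [0.626, 0.0984, -0.014]
ee_rot: [-0.618, -3.08, 0.0]
contact_force: [-0.2, 0.3, -1.2]
width: 0.0572
gripper_force: 33.5
```

Request:
arm_command([
  {"tx": -0.02,"ty": 0,"tz": -0.03,"ax": 0,"ay": 0,"az": 0},
  {"tx": 0,"ty": 0,"tz": 0,"ax": 0,"ay": 0,"az": 0},
])

```text
time: 13.3
eef_pos: [0.6249, 0.0984, -0.0156]
ee_rot: [-0.618, -3.08, 0.0]
contact_force: [0.1, -0.7, -1.1]
width: 0.0573
gripper_force: 33.5
```

Request:
arm_command([
  {"tx": 0,"ty": 0,"tz": -0.02,"ax": 0,"ay": 0,"az": 0},
  {"tx": 0,"ty": 0,"tz": 0,"ax": 0,"ay": 0,"az": 0},
])

```text
time: 13.55
eef_pos: [0.6251, 0.0984, -0.0167]
ee_rot: [0.618, 3.08, 0.0]
contact_force: [-0.5, -0.3, -0.0]
width: 0.0573
gripper_force: 33.5
```

Request:
arm_command([
  {"tx": 0,"ty": 0,"tz": 0,"ax": 0,"ay": 0,"az": 0},
  {"tx": 0,"ty": 0,"tz": 0,"ax": 0,"ay": 0,"az": 0},
  {"tx": 0,"ty": 0,"tz": 0.4,"ax": 0,"ay": 0,"az": 0},
  {"tx": 0,"ty": 0,"tz": 1,"ax": 0,"ay": 0,"az": 0},
  {"tx": 0,"ty": 0,"tz": 1,"ax": 0,"ay": 0,"az": 0},
  {"tx": 0,"ty": -0.5,"tz": 0,"ax": 0,"ay": 0,"az": -1},
  {"tx": 0,"ty": -0.8,"tz": 0,"ax": 0,"ay": 0,"az": -1},
  {"tx": 0,"ty": -0.8,"tz": 0,"ax": 0,"ay": 0,"az": -1},
  {"tx": 0,"ty": -0.8,"tz": 0,"ax": 0,"ay": 0,"az": -1},
  {"tx": 0,"ty": -0.8,"tz": 0,"ax": 0,"ay": 0,"az": -1},
  {"tx": 0,"ty": -0.8,"tz": 0,"ax": 0,"ay": 0,"az": -1},
  {"tx": 0.1,"ty": -0.8,"tz": 0,"ax": 0,"ay": 0,"az": -1},
  {"tx": 0.05,"ty": -0.6,"tz": 0,"ax": 0,"ay": 0,"az": -1},
  {"tx": 0,"ty": 0,"tz": 0,"ax": 0,"ay": 0,"az": 0},
  {"tx": 0,"ty": 0,"tz": 0,"ax": 0,"ay": 0,"az": 0},
], gripper=1)

```text
time: 15.42
eef_pos: [0.6339, -0.2553, 0.127]
ee_rot: [-2.248, -2.194, -0.0]
contact_force: [-0.6, 0.2, 0.2]
width: 0.0855
gripper_force: 0.0
```

```bash
python3 snap.py w10; python3 meas.py w10
python3 - <<'E'
import pickle
from h import *
p,d,c,s=pickle.load(open('w10.pkl','rb')); 
# top rim only via depth: points between z .014 and .022 inside 60 mm of expected place
v,u=np.mgrid[:400,:640]; uv=np.c_[u.ravel(),v.ravel()]
o,r=rays(c,uv); P=o+r*d.ravel()[:,None]
k=(abs(P[:,2]-.018)<.003)&(np.hypot(P[:,0]-.634,P[:,1]+.259)<.06)&(uv[:,1]<400)
Q=P[k]; print(k.sum(),Q.mean(0),np.percentile(Q,[1,99],axis=0))
hull=cv2.convexHull((Q[:,:2]*1000).astype(np.float32))
print('ell',cv2.fitEllipse(hull),'rect',cv2.minAreaRect(hull))
E
```

```text
t 15.425 tcp [ 0.6339 -0.2553  0.127 ] tool y [ 1.    -0.024 -0.   ] q [-0.38  0.4   0.4   1.57  0.    1.21]
cam [ 0.636 -0.178  0.297] right [ 1.   -0.02 -0.  ] down [-0.02 -0.95  0.3 ]
pad_small w10 xy [ 0.4634 -0.274 ] chk [ 0.4648 -0.273 ] sz [0.043 0.043] ang 57.9 ell 108.2
b_oval w10 xy [ 0.6358 -0.2588] chk [ 0.6359 -0.2568] sz [0.073 0.054] ang 87.1 ell 163.8
955 [ 0.63580617 -0.25952086  0.01771083] [[ 0.60961704 -0.29403923  0.01519684]
 [ 0.66199429 -0.22550826  0.01922275]]
ell ((635.8370971679688, -260.0528259277344), (51.71626663208008, 71.84365844726562), 163.11940002441406) rect ((635.8383178710938, -260.0107727050781), (71.75882720947266, 51.71684646606445), 76.1473159790039)
```

The depth rim gives the oval at (0.6358, -0.260), 71.8 × 51.7 mm (fits), minor axis at about -16°. Turn and grasp.

Request:
arm_command([
  {"tx": 0.03,"ty": -0.08,"tz": -0.3,"ax": 0,"ay": 0,"az": -0.9},
  {"tx": 0,"ty": 0,"tz": -0.7,"ax": 0,"ay": 0,"az": -0.8},
  {"tx": 0,"ty": 0,"tz": -0.8,"ax": 0,"ay": 0,"az": 0},
  {"tx": 0,"ty": 0,"tz": -0.5,"ax": 0,"ay": 0,"az": 0},
  {"tx": 0,"ty": 0,"tz": -0.23,"ax": 0,"ay": 0,"az": 0},
  {"tx": 0,"ty": 0,"tz": 0,"ax": 0,"ay": 0,"az": 0},
  {"tx": 0,"ty": 0,"tz": 0,"ax": 0,"ay": 0,"az": 0},
])

```text
time: 16.35
eef_pos: [0.6368, -0.2605, -0.0227]
ee_rot: [2.508, 1.889, 0.002]
contact_force: [0.8, -0.3, 0.8]
width: 0.0855
gripper_force: 0.0
```

Request:
arm_command([
  {"tx": 0,"ty": 0,"tz": 0,"ax": 0,"ay": 0,"az": 0},
  {"tx": 0,"ty": 0,"tz": 0,"ax": 0,"ay": 0,"az": 0},
  {"tx": 0,"ty": 0,"tz": 0,"ax": 0,"ay": 0,"az": 0},
  {"tx": 0,"ty": 0,"tz": 0,"ax": 0,"ay": 0,"az": 0},
], gripper=0)

```text
time: 16.85
eef_pos: [0.6364, -0.2607, -0.0234]
ee_rot: [2.509, 1.888, 0.001]
contact_force: [-0.2, 0.6, 5.6]
width: 0.0506
gripper_force: 31.9
```

Request:
arm_command([
  {"tx": 0,"ty": 0,"tz": 0.5,"ax": 0,"ay": 0,"az": 0},
  {"tx": 0,"ty": 0,"tz": 1,"ax": 0,"ay": 0,"az": 0},
  {"tx": 0,"ty": 0.4,"tz": 0,"ax": 0,"ay": 0,"az": 0.5},
  {"tx": 0,"ty": 0.85,"tz": 0,"ax": 0,"ay": 0,"az": 0.8},
  {"tx": 0,"ty": 0.85,"tz": 0,"ax": 0,"ay": 0,"az": 0.8},
  {"tx": 0,"ty": 0.85,"tz": 0,"ax": 0,"ay": 0,"az": 0.8},
  {"tx": 0,"ty": 0.85,"tz": 0,"ax": 0,"ay": 0,"az": 0.8},
  {"tx": 0,"ty": 0.85,"tz": 0,"ax": 0,"ay": 0,"az": 0.8},
  {"tx": 0,"ty": 0.85,"tz": 0,"ax": 0,"ay": 0,"az": 0.8},
  {"tx": 0,"ty": 0.85,"tz": 0,"ax": 0,"ay": 0,"az": 0.8},
  {"tx": 0,"ty": 0.85,"tz": 0,"ax": 0,"ay": 0,"az": 0.8},
  {"tx": 0,"ty": 0.85,"tz": 0,"ax": 0,"ay": 0,"az": 0.8},
  {"tx": 0,"ty": 0.84,"tz": 0,"ax": 0,"ay": 0,"az": 0.06},
  {"tx": 0,"ty": 0,"tz": 0,"ax": 0,"ay": 0,"az": 0},
  {"tx": 0,"ty": 0,"tz": -0.3,"ax": 0,"ay": 0,"az": 0},
  {"tx": 0,"ty": 0,"tz": 0,"ax": 0,"ay": 0,"az": 0},
])

```text
time: 18.85
eef_pos: [0.6348, 0.2714, 0.0447]
ee_rot: [-1.06, -2.955, 0.004]
contact_force: [-0.1, -0.7, -1.5]
width: 0.0507
gripper_force: 31.9
```

```bash
python3 snap.py w11
cat > rim.py <<'E'
import pickle,sys
from h import *
f,x,y,z=sys.argv[1],*map(float,sys.argv[2:5])
p,d,c,s=pickle.load(open(f+'.pkl','rb'))
v,u=np.mgrid[:400,:640]; uv=np.c_[u.ravel(),v.ravel()]
o,r=rays(c,uv); P=o+r*d.ravel()[:,None]
S=masks(p)['silver'].ravel()>0
k=S&(abs(P[:,2]-z)<.003)&(np.hypot(P[:,0]-x,P[:,1]-y)<.055); Q=P[k]
A=np.c_[Q[:,:2]-Q[:,:2].mean(0),np.ones(len(Q))]; t=np.linalg.lstsq(A,Q[:,2],rcond=None)[0]
hull=cv2.convexHull((Q[:,:2]*1000).astype(np.float32))
print(k.sum(),'z',t[2].round(4),'slope',t[:2].round(3),'ell',[np.round(a,1) for a in cv2.fitEllipse(hull)],'rect',[np.round(a,1) for a in cv2.minAreaRect(hull)])
E
python3 rim.py w11 .6345 .2728 .085; python3 rim.py w11 .6345 .2728 .09; python3 meas.py w11
```

```text
t 18.85 tcp [0.6348 0.2714 0.0447] tool y [ 0.635  0.772 -0.004] q [ 0.4   0.43  0.28  1.43 -0.    1.09]
cam [0.577 0.321 0.214] right [ 0.64  0.77 -0.  ] down [ 0.74 -0.61  0.3 ]
4194 z 0.0855 slope [-0.008  0.002] ell [array([635., 272.]), array([61.7, 70.3]), np.float64(47.1)] rect [array([635.9, 271.7]), array([62.3, 64.5]), np.float64(7.4)]
248 z 0.0889 slope [0.005 0.001] ell [array([634.3, 273.5]), array([62.3, 67. ]), np.float64(40.0)] rect [array([634.3, 272.5]), array([59.9, 60.7]), np.float64(3.4)]
pad_oval w11 xy [0.6446 0.2657] chk [0.6451 0.2644] sz [0.036 0.037] ang 0.6 ell 143.6
```

View pics/w11.png

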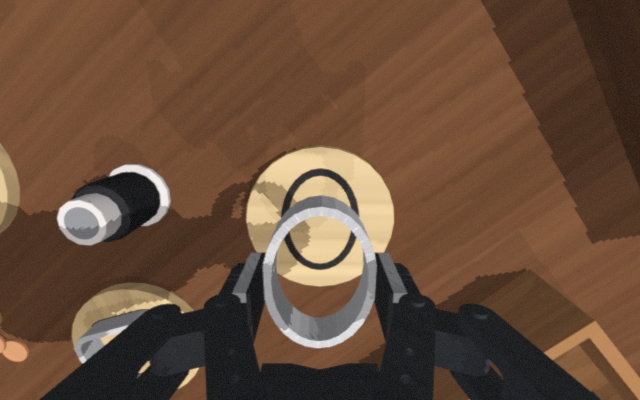

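The oval in the grip lies parallel to its outline (both upright in the image, at (320,278) and (320,218)). Its rim centre is within 1 mm of the pad centre. Lower it.

Request:
arm_command([
  {"tx": 0,"ty": 0.02,"tz": -0.5,"ax": 0,"ay": 0,"az": 0},
  {"tx": 0,"ty": 0,"tz": -0.3,"ax": 0,"ay": 0,"az": 0},
  {"tx": 0,"ty": 0,"tz": -0.1,"ax": 0,"ay": 0,"az": 0},
  {"tx": 0,"ty": 0,"tz": -0.03,"ax": 0,"ay": 0,"az": 0},
  {"tx": 0,"ty": 0,"tz": 0,"ax": 0,"ay": 0,"az": 0},
])

```text
time: 19.52
eef_pos: [0.6363, 0.2743, -0.0075]
ee_rot: [1.058, 2.957, 0.001]
contact_force: [0.4, 0.1, -1.8]
width: 0.0506
gripper_force: 32.0
```

Request:
arm_command([
  {"tx": -0.02,"ty": -0.02,"tz": -0.06,"ax": 0,"ay": 0,"az": 0},
  {"tx": 0,"ty": 0,"tz": 0,"ax": 0,"ay": 0,"az": 0},
])

```text
time: 19.77
eef_pos: [0.6345, 0.2729, -0.012]
ee_rot: [-1.058, -2.958, 0.0]
contact_force: [-0.6, -0.5, -1.5]
width: 0.0505
gripper_force: 32.0
```

Request:
arm_command([
  {"tx": 0,"ty": 0,"tz": -0.02,"ax": 0,"ay": 0,"az": 0},
  {"tx": 0,"ty": 0,"tz": 0,"ax": 0,"ay": 0,"az": 0},
])

```text
time: 20.02
eef_pos: [0.6346, 0.273, -0.0132]
ee_rot: [-1.058, -2.958, -0.0]
contact_force: [0.4, -0.0, -1.4]
width: 0.0509
gripper_force: 32.0
```

Request:
arm_command([
  {"tx": 0,"ty": 0,"tz": 0,"ax": 0,"ay": 0,"az": 0},
  {"tx": 0,"ty": 0,"tz": 0,"ax": 0,"ay": 0,"az": 0},
  {"tx": 0,"ty": 0,"tz": 0.4,"ax": 0,"ay": 0,"az": 0},
  {"tx": 0,"ty": 0,"tz": 1,"ax": 0,"ay": 0,"az": 0},
  {"tx": 0,"ty": 0,"tz": 1,"ax": 0,"ay": 0,"az": 0},
  {"tx": 0,"ty": -0.5,"tz": 0,"ax": 0,"ay": 0,"az": 0.5},
  {"tx": 0,"ty": -0.8,"tz": 0,"ax": 0,"ay": 0,"az": 0.5},
  {"tx": 0,"ty": -0.8,"tz": 0,"ax": 0,"ay": 0,"az": 0.5},
  {"tx": 0.05,"ty": -0.8,"tz": 0,"ax": 0,"ay": 0,"az": 0.5},
  {"tx": 0.05,"ty": -0.8,"tz": 0,"ax": 0,"ay": 0,"az": 0.5},
  {"tx": 0.05,"ty": -0.8,"tz": 0,"ax": 0,"ay": 0,"az": 0.5},
  {"tx": 0,"ty": -0.8,"tz": 0,"ax": 0,"ay": 0,"az": 0},
  {"tx": 0,"ty": -0.53,"tz": 0,"ax": 0,"ay": 0,"az": 0},
  {"tx": 0,"ty": 0,"tz": 0,"ax": 0,"ay": 0,"az": 0},
  {"tx": 0,"ty": 0,"tz": 0,"ax": 0,"ay": 0,"az": 0},
], gripper=1)

```text
time: 21.9
eef_pos: [0.6437, -0.0764, 0.1309]
ee_rot: [0.372, 3.119, 0.0]
contact_force: [0.4, -0.1, -0.5]
width: 0.0852
gripper_force: 0.0
```

```bash
python3 snap.py w12; python3 rim.py w12 .6433 -.0772 .018; python3 rim.py w12 .624 .099 .028;python3 rim.py w12 .45 .0945 .028
```

```text
t 21.9 tcp [ 0.6437 -0.0764  0.1309] tool y [0.235 0.972 0.   ] q [-0.12  0.31  0.29  1.55  0.    0.12]
cam [ 0.57  -0.058  0.3  ] right [0.23 0.97 0.  ] down [ 0.93 -0.22  0.3 ]
643 z 0.0178 slope [0.001 0.001] ell [array([645.6, -76.9]), array([43.3, 43.8]), np.float64(67.2)] rect [array([645.5, -76.9]), array([43.3, 43.5]), np.float64(69.2)]
1505 z 0.0277 slope [ 0.    -0.001] ell [array([623.9,  99.3]), array([66.1, 71.7]), np.float64(155.1)] rect [array([624.2,  99.6]), array([59.7, 58.1]), np.float64(67.6)]rim.py:9: RuntimeWarning: Mean of empty slice.
  A=np.c_[Q[:,:2]-Q[:,:2].mean(0),np.ones(len(Q))]; t=np.linalg.lstsq(A,Q[:,2],rcond=None)[0]
  ret = um.true_divide(
Traceback (most recent call last):
  File "rim.py", line 11, in <module>
    print(k.sum(),'z',t[2].round(4),'slope',t[:2].round(3),'ell',[np.round(a,1) for a in cv2.fitEllipse(hull)],'rect',[np.round(a,1) for a in cv2.minAreaRect(hull)])
                                                                                         ~~~~~~~~~~~~~~^^^^^^
cv2.error: OpenCV(4.12.0) /io/opencv/modules/imgproc/src/shapedescr.cpp:356: error: (-215:Assertion failed) n >= 0 && (depth == CV_32F || depth == CV_32S) in function 'fitEllipseNoDirect'
```

The square is verified on its pad: (0.624, 0.0995), 67.6°, rim 0.0277, level. The small round is at (0.6455, -0.077), 43.5 mm across. Pick it.

Request:
arm_command([
  {"tx": 0.03,"ty": -0.01,"tz": -0.4,"ax": 0,"ay": 0,"az": 0},
  {"tx": 0,"ty": 0,"tz": -0.9,"ax": 0,"ay": 0,"az": 0},
  {"tx": 0,"ty": 0,"tz": -0.7,"ax": 0,"ay": 0,"az": 0},
  {"tx": 0,"ty": 0,"tz": -0.35,"ax": 0,"ay": 0,"az": 0},
  {"tx": 0,"ty": 0,"tz": -0.2,"ax": 0,"ay": 0,"az": 0},
  {"tx": 0,"ty": 0,"tz": 0,"ax": 0,"ay": 0,"az": 0},
  {"tx": 0,"ty": 0,"tz": 0,"ax": 0,"ay": 0,"az": 0},
])

```text
time: 22.82
eef_pos: [0.6462, -0.0772, -0.0208]
ee_rot: [0.371, 3.118, 0.0]
contact_force: [0.1, -0.1, -0.9]
width: 0.0856
gripper_force: 0.0
```

Request:
arm_command([
  {"tx": 0,"ty": 0,"tz": 0,"ax": 0,"ay": 0,"az": 0},
  {"tx": 0,"ty": 0,"tz": 0,"ax": 0,"ay": 0,"az": 0},
  {"tx": 0,"ty": 0,"tz": 0,"ax": 0,"ay": 0,"az": 0},
  {"tx": 0,"ty": 0,"tz": 0,"ax": 0,"ay": 0,"az": 0},
], gripper=0)

```text
time: 23.32
eef_pos: [0.6457, -0.0775, -0.0214]
ee_rot: [0.372, 3.119, -0.0]
contact_force: [-1.4, 0.8, 5.6]
width: 0.0423
gripper_force: 30.6
```

Request:
arm_command([
  {"tx": 0,"ty": 0,"tz": 0.5,"ax": 0,"ay": 0,"az": 0},
  {"tx": 0,"ty": 0,"tz": 1,"ax": 0,"ay": 0,"az": 0},
  {"tx": 0,"ty": 0,"tz": 0.1,"ax": 0,"ay": 0,"az": 0},
  {"tx": -0.3,"ty": -0.33,"tz": 0,"ax": 0,"ay": 0,"az": 0},
  {"tx": -0.65,"ty": -0.7,"tz": 0,"ax": 0,"ay": 0,"az": 0},
  {"tx": -0.65,"ty": -0.7,"tz": 0,"ax": 0,"ay": 0,"az": 0},
  {"tx": -0.65,"ty": -0.7,"tz": 0,"ax": 0,"ay": 0,"az": 0},
  {"tx": -0.65,"ty": -0.7,"tz": 0,"ax": 0,"ay": 0,"az": 0},
  {"tx": -0.13,"ty": -0.15,"tz": 0,"ax": 0,"ay": 0,"az": 0},
  {"tx": 0,"ty": 0,"tz": 0,"ax": 0,"ay": 0,"az": 0},
  {"tx": 0,"ty": 0,"tz": -0.5,"ax": 0,"ay": 0,"az": 0},
  {"tx": 0,"ty": 0,"tz": -0.5,"ax": 0,"ay": 0,"az": 0},
  {"tx": 0,"ty": 0,"tz": -0.3,"ax": 0,"ay": 0,"az": 0},
  {"tx": 0,"ty": 0,"tz": 0,"ax": 0,"ay": 0,"az": 0},
])

```text
time: 25.08
eef_pos: [0.4634, -0.273, -0.0055]
ee_rot: [-0.37, -3.117, -0.002]
contact_force: [0.1, 0.1, -0.8]
width: 0.0425
gripper_force: 31.0
```

Request:
arm_command([
  {"tx": 0,"ty": -0.01,"tz": -0.07,"ax": 0,"ay": 0,"az": 0},
  {"tx": 0,"ty": 0,"tz": 0,"ax": 0,"ay": 0,"az": 0},
])

```text
time: 25.32
eef_pos: [0.4641, -0.275, -0.0077]
ee_rot: [0.372, 3.118, -0.001]
contact_force: [0.3, -0.7, -1.4]
width: 0.0419
gripper_force: 31.0
```

Request:
arm_command([
  {"tx": 0,"ty": 0,"tz": -0.04,"ax": 0,"ay": 0,"az": 0},
  {"tx": 0,"ty": 0,"tz": 0,"ax": 0,"ay": 0,"az": 0},
])

```text
time: 25.58
eef_pos: [0.4636, -0.2749, -0.0107]
ee_rot: [0.372, 3.119, -0.0]
contact_force: [0.3, 0.6, -0.4]
width: 0.0419
gripper_force: 31.0
```

Request:
arm_command([
  {"tx": 0,"ty": 0,"tz": 0,"ax": 0,"ay": 0,"az": 0},
  {"tx": 0,"ty": 0,"tz": 0,"ax": 0,"ay": 0,"az": 0},
  {"tx": 0,"ty": 0,"tz": 0.4,"ax": 0,"ay": 0,"az": 0},
  {"tx": 0,"ty": 0,"tz": 1,"ax": 0,"ay": 0,"az": 0},
  {"tx": 0,"ty": 0,"tz": 1,"ax": 0,"ay": 0,"az": 0},
  {"tx": 0,"ty": 0,"tz": 1,"ax": 0,"ay": 0,"az": 0},
  {"tx": 0,"ty": 0,"tz": 0.6,"ax": 0,"ay": 0,"az": 0},
  {"tx": 0,"ty": 0,"tz": 0,"ax": 0,"ay": 0,"az": 0},
  {"tx": 0,"ty": 0,"tz": 0,"ax": 0,"ay": 0,"az": 0},
], gripper=0.75)

```text
time: 26.7
eef_pos: [0.4635, -0.2748, 0.2283]
ee_rot: [-0.372, -3.119, -0.001]
contact_force: [-0.7, 0.2, -1.0]
width: 0.064
gripper_force: 0.0
```

```bash
python3 snap.py w13; python3 rim.py w13 .4637 -.274 .028
```

```text
t 26.7 tcp [ 0.4635 -0.2748  0.2283] tool y [0.235 0.972 0.   ] q [-0.54  0.07  0.21  1.71 -0.   -0.3 ]
cam [ 0.39  -0.256  0.398] right [0.23 0.97 0.  ] down [ 0.93 -0.22  0.3 ]
400 z 0.0278 slope [ 0.002 -0.001] ell [array([ 463.8, -273.7]), array([43.3, 43.8]), np.float64(83.5)] rect [array([ 463.6, -273.6]), array([43.3, 43.2]), np.float64(33.3)]
```

Request:
arm_command([
  {"tx": 0.3,"ty": 0.6,"tz": 0,"ax": 0,"ay": 0,"az": 0},
  {"tx": 0.3,"ty": 0.8,"tz": 0,"ax": 0,"ay": 0,"az": 0},
  {"tx": 0.3,"ty": 0.8,"tz": 0,"ax": 0,"ay": 0,"az": 0},
  {"tx": 0.3,"ty": 0.8,"tz": 0,"ax": 0,"ay": 0,"az": 0},
  {"tx": 0.3,"ty": 0.8,"tz": 0,"ax": 0,"ay": 0,"az": 0},
  {"tx": 0.3,"ty": 0.8,"tz": 0,"ax": 0,"ay": 0,"az": 0},
  {"tx": 0,"ty": 0.8,"tz": 0,"ax": 0,"ay": 0,"az": 0},
  {"tx": 0,"ty": 0.8,"tz": 0,"ax": 0,"ay": 0,"az": 0},
  {"tx": 0,"ty": 0.6,"tz": 0,"ax": 0,"ay": 0,"az": 0},
  {"tx": 0,"ty": 0,"tz": 0,"ax": 0,"ay": 0,"az": 0},
  {"tx": 0,"ty": 0,"tz": 0,"ax": 0,"ay": 0,"az": 0},
])

```text
time: 28.12
eef_pos: [0.5713, 0.1327, 0.2282]
ee_rot: [-0.371, -3.118, 0.001]
contact_force: [-0.0, 0.7, -0.3]
width: 0.0639
gripper_force: 0.0
```

```bash
python3 snap.py w14; for a in ".6345 .2728" ".624 .099" ".45 .0945"; do python3 rim.py w14 $a .028; done
python3 - <<'E'
from station import viewer
import cv2; p,d=viewer.camera('top'); p=p[95:235,250:490]; cv2.imwrite('pics/end.png',cv2.resize(p,None,fx=3.3,fy=3.3)[:,:,::-1])
E
```

```text
t 28.125 tcp [0.5713 0.1327 0.2282] tool y [ 0.235  0.972 -0.001] q [ 0.23  0.19  0.34  1.72 -0.    0.47]
cam [0.497 0.151 0.398] right [ 0.23  0.97 -0.  ] down [ 0.93 -0.22  0.3 ]
622 z 0.0277 slope [-0.003  0.001] ell [array([635.3, 273.8]), array([53. , 71.6]), np.float64(48.9)] rect [array([635.3, 273.6]), array([52.6, 71.3]), np.float64(52.7)]
581 z 0.0277 slope [-0.    -0.001] ell [array([623.8, 100. ]), array([67.5, 68.7]), np.float64(147.4)] rect [array([624.3, 100. ]), array([57.9, 58.8]), np.float64(67.6)]
806 z 0.0278 slope [0.    0.003] ell [array([449.6,  95.8]), array([65.5, 65.7]), np.float64(125.8)] rect [array([449.4,  96. ]), array([65.3, 65. ]), np.float64(31.0)]
```

All four bangles lie level with rims at 0.028, within about 2 mm of the pad centres, and are aligned. The gripper is clear, so I hand in.

```bash
python3 -c "
from station import ticket
print(ticket.hand_in())"
```

```text
the job is handed in; nothing more can be done
None
```

I put all four bangles back on their pads and handed the job in at about 28 s of the 96 s allowed. Before hand-in each measured flat, within about 2 mm of its pad's centre, with the oval and square turned to within about 2° of their outlines. I never touched either spool but did not re-measure them, and the hand-in returned no verdict.

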